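# Roll the stationery caddy across to the other desk shelf

## Robot

A 6-joint arm with a two-finger parallel gripper is mounted at the origin on the work surface. World frame = base frame: x ahead of the robot, y to its left, z up, the work surface at z = 0. Lengths are in m, angles in degrees, forces in N, time in s.
With the tool pointing down it reaches from about 0.4 to 0.825 m from the base axis. Payload 7 kg.
Tool frame: the origin (TCP) lies midway between the tips of the shut fingers; the grasp point (between the pads) lies 19 mm behind it (ctrl.hold_point_z is the distance from the TCP to the grasp point, in m); z points along the fingers, x is the direction in which the jaws open and shut, and the axes are right-handed (so a half turn about z gives the same grasp; the last joint's range is limited). The gripper opens to 88 mm and grips with 3 to 60 N. Pads are 19 mm wide; open, the fingers measure 130 mm over their backs; the gripper's body (78 mm by 193 mm) begins 47 mm behind the grasp point.
Start: joints at [83.887, 20.546, 0.682, 0, -70.136, -16.507], TCP at [0.26, 0.623, 0.227] pointing down, gripper open.
Joint ranges: [-176.03, 176.03], [-82.01, 121.73], [-58.28, 71.71], [-173.87, 95.51], [-174.79, -0.11], [-173.66, 173.66]. Speed limits (degrees/s): [136.94, 136.94, 172.46, 180, 180, 180].

## Interface

Orientations are given as [roll, pitch, yaw] about the fixed x, y, z axes, in that order (R = Rz(yaw) Ry(pitch) Rx(roll)).
In Python, from plant import ctrl gives the robot as it stands.
- The arm moves only by the tool apply_moves, never from a script. Its argument "motion" is a list of rows, each a list of 2 entries, a list of its own where there are three numbers: the shift along the world's x, y, z in cm, then the turn about the world's z in degrees. In form: [[[tx, ty, tz], roll], ...]. A call has 1 to 10 rows; each row is the pose to reach, as a shift and turn from the pose commanded when the call began; what a row does not reach only later rows make up. A row lasts 1/10 s, in which the tool goes at most 50 mm and 8.59 degrees, less where a joint would pass 70% of its speed; a pose out of reach is approached as far as the arm can. A call with a gripper value outside its range is refused whole. "hand" is the finger opening in cm, from 0 to 8.76, set as the call begins (left out, the last holds). The fingers move at their own pace and stop on an object; the grip force is fixed at half the most. Time passes only in rows, so rows that repeat a pose let the fingers close. It gives the time, the measured TCP pose, the force and the opening at its end, in the units of the state.
- ctrl.get_obs(): the state, without advancing time (a new reading comes with each control period).
- ctrl.snapshot(name): name is "side" or "top" or "wrist"; returns (picture, depth): 420x560x3 uint8, blue, green, red; 420x560 float32, m along the optical axis (not along the pixel's ray), 0 where there is no reading.
- ctrl.camera_model(name): a dict with "fx", "fy", "cx", "cy" (pixels), "cam_to_world" (4x4, takes a point from camera to world coordinates); the wrist camera has in their place "tool_from_camera" (4x4, takes a point from camera to tool coordinates, whose origin is the TCP and whose axes are the tool frame's). Camera axes: x right, y down, z forward; pixel columns grow to the right and rows downward; lengths in m; the calibration is good to about 2 mm. A picture is of the moment at which its call begins: read the wrist's pose just before it. camera_model takes no time and is no camera call.
- ctrl.close_job(): hands the job in, once; it reports no verdict.
The state is a dict: "clock": time; "joint_pos": joint angles; "qvel": joint speeds; "tau": joint torques, N m; "tool_pos": TCP position; "orientation": TCP orientation; "force": force on the tool from outside, world axes, zero at the start; "moment": the same for the moment, N m; "opening": finger opening in m.
Only numpy, scipy, OpenCV 4.12 (cv2) and the standard library are available. Lean on these libraries where they do the work, as an engineer would, in place of code of your own. Each camera call takes 0.05 s, during which the arm holds its last target.

## Task

Roll the little castored stationery caddy out of the one desk shelf and park it in the other, on the dark tape outline. Draw it straight out (only one of its two grips sticks out) until it is clear of the first shelf with all four castors trailing straight behind; then, the same end still leading, push it under the other shelf so that it stands squarely within the outline with its castors trailing straight and you have let go. Keep it rolling on the desk (never lift it), keep the jar standing in its tray, and leave the tape holder and the mug where they are.

Things in the scene. Friction and masses are not known exactly. Their poses are not given: they have to be found in the camera images.
- caddy: wooden tray 200 x 120 mm on four swivel castors, about 0.6 kg, both ends alike. Origin: on the desk under its middle; x runs along it to the leading end (sticking out of shelf_a at the start), y left, z up. Tray floor 46 mm, rim 58 mm high. A grip plate stands at each end. Rolls any way with under 1 N; castors swing into trail within 50 to 70 mm of travel in one direction
- lead_grip (a point): caddy x = +80, y = 0, z = 90 mm: gripping point on the upright aluminium grip plate of the leading end (34 mm along x, 14 mm thick along y, top at 108 mm); it stands out of shelf_a at the start
- tail_grip (a point): caddy x = -80, y = 0, z = 90 mm: the same point of the equal grip plate at the tail end; under shelf_a at the start, and to stand out of shelf_b at the end
- caddy_lead (a point): middle of the caddy's leading end, at desk level: 100 mm ahead of the origin
- caddy_tail (a point): middle of the caddy's tail end, at desk level: 100 mm behind the origin
- castor_lead_left (a joint): swivel angle (rad): 0 when trailing straight as the caddy rolls towards its leading end (axle 17 mm behind its post), counterclockwise from above positive, stops at +-3.1. Posts at caddy x = +-68, y = +-38 mm; wheels 32 mm across
- castor_lead_right (a joint): the same, leading end, right
- castor_tail_left (a joint): the same, tail end, left
- castor_tail_right (a joint): the same, tail end, right
- shelf_a: fixed black desk shelf to the robot's left. Origin: on the desk below the middle of its open edge; x points out of the opening (nearly world -y), z up. Board: x -200 to 0, y +-130, 125 to 137 mm high, with a calculator on its back half up to 162 mm. Four 14 mm legs at x -12 and -188, y +-122 mm; back panel at x -190 mm. The caddy starts 75 to 95 mm out; a gripper does not fit underneath
- shelf_b: an equal fixed shelf to the robot's right, facing shelf_a (x out of its opening, nearly world +y), paper pads up to 157 mm high on its back half. Its outline of 12 mm dark tape on the desk runs out of the opening: inside x -123 to +93 mm, y +-68 mm, 8 mm more than the caddy all round
- mark_lead (a point): where the caddy's leading end belongs: on the desk, shelf_b x = -115 mm, y = 0
- mark_tail (a point): where the caddy's tail end belongs: on the desk, shelf_b x = +85 mm, y = 0
- jar: low white lidded jar, 68 mm across, 60 mm high, 0.15 kg, standing loose in the middle of the caddy's tray; origin at the centre of its underside
- tape_holder: bystander: grey desk tape holder 140 x 50 x 88 mm, origin at the centre of its underside
- mug: bystander: white mug 80 mm across, 90 mm high, origin at the centre of its underside
Not all that is in view belongs to the job. There is more than one size of the caddy; the one meant has the size given above.

How it is judged:
By the outcome, as a careful person would: the job done as asked, in the order asked, and still so for the second after the job is handed in, with the robot touching nothing.
It also fails if it takes over 58 s, if anything falls off the work surface, if the arm or the gripper's body presses on something with over 40 N, if the wrist force passes 120 N, or if a joint passes its speed limit or range.

## Working session

There is one attempt and no reset: what is moved stays moved. The work goes in short steps, Python scripts to look and compute and a tool call to move; the robot and the scene stay as the last step left them, time stands still between calls to the robot, and variables do not carry over. Pictures are saved under pics/ and viewed, and the job is handed in when it is done.

Besides the shell and the picture viewer there is one more tool, called after ">>>" by a JSON object that holds its "method" and its "body". apply_moves: Moves the arm, as the interface text tells. Its arguments: {"type":"object","properties":{"motion":{"type":"array"},"hand":{"type":"number"}},"required":["motion"]}

```bash
ls; mkdir -p pics; cat > h.py <<'E'
import numpy as np, cv2
from plant import ctrl
from scipy.spatial.transform import Rotation as R
def snap(n,f):
    p,d=ctrl.snapshot(n); cv2.imwrite('pics/%s.png'%f,p); np.save('pics/%s.npy'%f,d); return p,d
def T(n,o=None):
    m=ctrl.camera_model(n)
    if n!='wrist': return m,np.array(m['cam_to_world'])
    o=o or ctrl.get_obs(); W=np.eye(4); W[:3,:3]=R.from_euler('xyz',o['orientation'],degrees=True).as_matrix(); W[:3,3]=o['tool_pos']
    return m,W@np.array(m['tool_from_camera'])
def ray(m,C,uv,z):
    uv=np.atleast_2d(uv).astype(float)
    d=np.c_[(uv[:,0]-m['cx'])/m['fx'],(uv[:,1]-m['cy'])/m['fy'],np.ones(len(uv))]@C[:3,:3].T
    o=C[:3,3]; return o+d*((z-o[2])/d[:,2])[:,None]
def cloud(m,C,d):
    v,u=np.mgrid[:d.shape[0],:d.shape[1]]
    P=np.stack([(u-m['cx'])/m['fx']*d,(v-m['cy'])/m['fy']*d,d],-1)
    return P@C[:3,:3].T+C[:3,3]
E
python3 - <<'E'
from h import *
o=ctrl.get_obs(); print(o)
for n in ['side','top','wrist']:
    snap(n,n+'0'); print(n,ctrl.camera_model(n))
E
```

```text
pics
{'clock': 0.0, 'joint_pos': array([ 8.38858144e+01,  2.05916073e+01,  6.34387342e-01, -1.95698839e-02,
       -7.01352926e+01, -1.65057921e+01]), 'qvel': array([-0.02953151, -0.0033291 , -0.04863058,  0.03454173,  0.0297948 ,
        0.00985742]), 'tau': array([-1.04899147e-03, -5.82726359e+01,  2.93049645e+01,  6.99740946e+00,
        6.91365130e-03, -1.60767645e-04]), 'tool_pos': array([0.25946971, 0.62261797, 0.22562713]), 'orientation': array([-1.79991352e+02, -9.39273364e-02, -1.12626649e+02]), 'force': array([0.63976377, 0.32429445, 0.67913966]), 'moment': array([0.03380553, 0.01972343, 0.04301604]), 'opening': 0.08763557971006079}
side {'fx': 461.3041104712619, 'fy': 461.3041104712619, 'cx': 279.00481315148994, 'cy': 212.72381555767706, 'cam_to_world': array([[ 0.64586268,  0.56322421, -0.51540264,  1.35453416],
       [ 0.76334539, -0.46504038,  0.44837625, -0.54893031],
       [ 0.01285332, -0.68301972, -0.73028683,  1.14425658],
       [ 0.        ,  0.        ,  0.        ,  1.        ]])}
top {'fx': 452.45190037761637, 'fy': 452.45190037761637, 'cx': 278.7675871288845, 'cy': 204.34399161012462, 'cam_to_world': array([[-0.01033774, -0.99506234,  0.09871204,  0.47902134],
       [-0.99993912,  0.01066797,  0.00281819,  0.07082116],
       [-0.00385733, -0.0986769 , -0.99511205,  1.35055007],
       [ 0.        ,  0.        ,  0.        ,  1.        ]])}
wrist {'fx': 370.5590846416302, 'fy': 370.5590846416302, 'cx': 278.6038486601707, 'cy': 205.15601822181702, 'tool_from_camera': array([[ 9.99999725e-01,  2.19611608e-04, -7.08068461e-04,
        -4.36115478e-04],
       [-2.53428041e-05,  9.64683730e-01,  2.63410896e-01,
        -7.19700507e-02],
       [ 7.40910214e-04, -2.63410806e-01,  9.64683471e-01,
        -1.57091801e-01],
       [ 0.00000000e+00,  0.00000000e+00,  0.00000000e+00,
         1.00000000e+00]])}
```

View pics/top0.png

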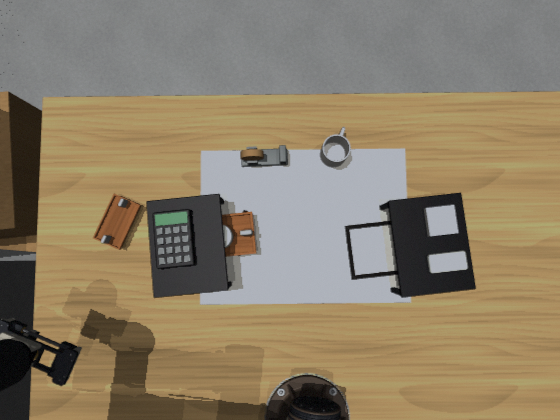

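View pics/side0.png

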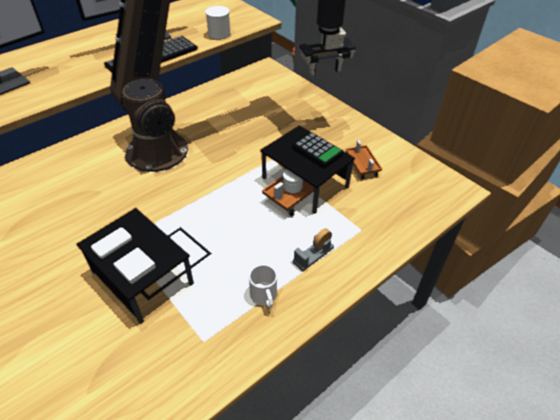

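View pics/wrist0.png

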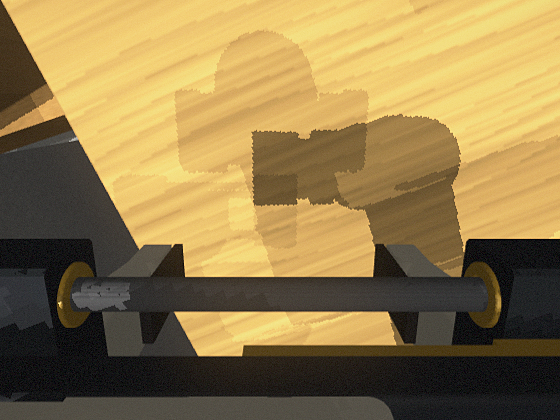

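The top view shows the black shelf_a at (187,245) with a red-brown caddy sticking out at (240,233) and its grip plate at (247,233). Shelf_b is at (430,245) with its outline at (372,250). The tape holder is at (263,157) and the mug at (336,150).

These could be taken for the caddy: the one in shelf_a at (240,233), and a loose one at (118,222) to the left of shelf_a. The one in shelf_a fits the description, and I'll check its width next.

```bash
python3 - <<'E'
from h import *
p=cv2.imread('pics/top0.png'); d=np.load('pics/top0.npy'); m,C=T('top')
P=cloud(m,C,d)
hsv=cv2.cvtColor(p,cv2.COLOR_BGR2HSV)
# heights
for n,(u,v) in dict(grip=(247,233),tray=(238,247),tray2=(238,222),shelfa=(220,285),decoy=(118,222),shelfb=(403,270),desk=(300,220)).items():
    print(n,P[v,u].round(3))
# caddy reddish masks
mk=((hsv[...,0]<13)|(hsv[...,0]>172))&(hsv[...,1]>120)&(hsv[...,2]>60)
mk=mk.astype(np.uint8)
for c in cv2.findContours(mk,cv2.RETR_EXTERNAL,cv2.CHAIN_APPROX_NONE)[0]:
    if cv2.contourArea(c)>60:
        w=ray(m,C,c[:,0],0.058)[:,:2].astype(np.float32); r=cv2.minAreaRect(w); print(cv2.boundingRect(c),r)
# shelves
for lab,x0,x1 in (('a',140,235),('b',380,480)):
    mk=np.zeros(d.shape,np.uint8); z=P[...,2]
    mk[:,x0:x1]=((z[:,x0:x1]>0.118)&(z[:,x0:x1]<0.175)); mk[:180]=0; mk[310:]=0
    mk=cv2.morphologyEx(mk,cv2.MORPH_OPEN,np.ones((5,5)))
    c=max(cv2.findContours(mk,0,cv2.CHAIN_APPROX_NONE)[0],key=cv2.contourArea)
    w=ray(m,C,c[:,0],0.137)[:,:2].astype(np.float32); r=cv2.minAreaRect(w); print(lab,r,cv2.boxPoints(r).round(4).tolist())
# outline
mk=(hsv[...,2]<60).astype(np.uint8); mk[:, :340]=0; mk[:,397:]=0; mk[:215]=0; mk[285:]=0
v,u=np.nonzero(mk); w=ray(m,C,np.c_[u,v],0)[:,:2].astype(np.float32); print(cv2.minAreaRect(w), cv2.boxPoints(cv2.minAreaRect(w)))
for nm,(a,b,c_,dd) in dict(holder=(235,140,295,172),mug=(318,125,355,170)).items():
    s=P[b:dd,a:c_].reshape(-1,3); s=s[s[:,2]>0.02]; print(nm,s.min(0).round(3),s.max(0).round(3))
cr=p[180:310,90:270]; cv2.imwrite('pics/crop0.png',cv2.resize(cr,None,fx=4,fy=4,interpolation=cv2.INTER_CUBIC))
E
```

```text
grip [0.524 0.162 0.106]
tray [0.487 0.193 0.043]
tray2 [0.559 0.193 0.042]
shelfa [0.386 0.232 0.137]
decoy [0.563 0.544 0.034]
shelfb [ 0.421 -0.254  0.136]
desk [0.565 0.012 0.001]
(226, 212, 30, 43) ((0.5257138609886169, 0.184873566031456), (0.11905448883771896, 0.07543456554412842), 5.6334099769592285)
(95, 195, 45, 54) ((0.5643050670623779, 0.5387254953384399), (0.08422548323869705, 0.1369793713092804), 66.3836898803711)
a ((0.4931716322898865, 0.32239261269569397), (0.25926557183265686, 0.20011743903160095), 5.374563694000244) [[0.3546999990940094, 0.4099000096321106], [0.3734999895095825, 0.21060000360012054], [0.631600022315979, 0.23489999771118164], [0.6129000186920166, 0.4341999888420105]]
b ((0.48826467990875244, -0.3297034502029419), (0.2591532766819, 0.20079416036605835), 5.839613914489746) [[0.3490999937057495, -0.24300000071525574], [0.36959999799728394, -0.44279998540878296], [0.6273999810218811, -0.4163999855518341], [0.6069999933242798, -0.21660000085830688]]
((0.48497986793518066, -0.2060837745666504), (0.17536376416683197, 0.15497763454914093), 5.206872463226318) [[ 0.39062753 -0.13687202]
 [ 0.40469208 -0.29121014]
 [ 0.57933223 -0.27529553]
 [ 0.5652677  -0.1209574 ]]
holder [0.479 0.051 0.02 ] [0.782 0.186 1.351]
mug [ 0.479 -0.128  0.02 ] [0.831 0.071 1.351]
```

View pics/crop0.png

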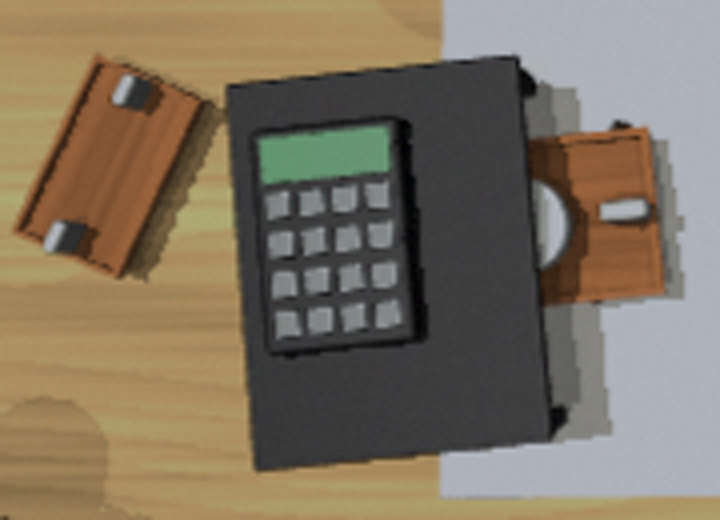

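The caddy in shelf_a measures 119 mm wide, which matches. The loose one is 84 x 137 mm, so it's the decoy. Next I'll move over the lead grip for a close look.

>>> {"method": "apply_moves", "body": {"motion": [[[2, -3, 1], -6], [[4.5, -7, 2], -12], [[7, -11.5, 2], -19], [[9.5, -16, 2], -26], [[12, -20.5, 2], -33], [[14.5, -25, 2], -40], [[17, -29.5, 2], -47], [[19.5, -34, 2], -53], [[22, -38.5, 2], -58], [[24.5, -43, 2], -62]]}}

```text
clock: 1.15
tool_pos: [0.4993, 0.2015, 0.2467]
orientation: [180.0, 0.0, -174.8]
force: [1.8, 0.7, 0.3]
opening: 0.0876
```

>>> {"method": "apply_moves", "body": {"motion": [[[1, -2, 0], 0], [[1.5, -3, 0], 0], [[1.5, -3, 0], 0], [[1.5, -3, 0], 0]]}}

```text
clock: 1.55
tool_pos: [0.5137, 0.1738, 0.2464]
orientation: [180.0, -0.0, -174.6]
force: [0.1, 0.7, 0.2]
opening: 0.0879
```

```bash
python3 - <<'E'
from h import *
o=ctrl.get_obs(); print(o['clock'],o['tool_pos'],o['orientation'],o['joint_pos'])
p,d=snap('wrist','w1'); m,C=T('wrist',o); np.save('pics/w1C.npy',C)
E
```

```text
1.55 [0.51368256 0.17379024 0.24641419] [ 1.79995414e+02 -1.25533111e-02 -1.74619404e+02] [ 3.93968531e+01  7.29876569e+00 -1.43506083e+01 -1.16450351e-02
 -6.83584659e+01 -3.40119623e+01]
```

View pics/w1.png

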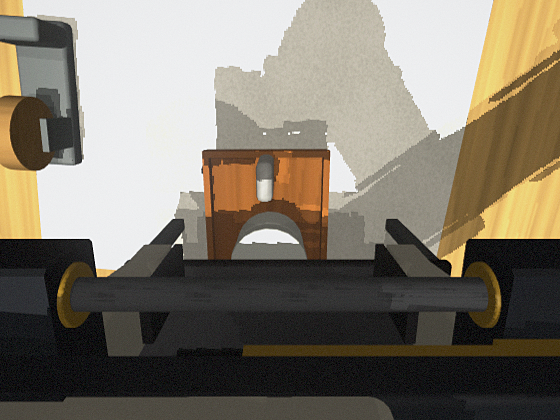

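The wrist view shows the caddy's leading end at (265,205), with its rim corners at (203,151) and (329,151). The grip plate is at (265,178), its bright top face around (265,190), and the jar is at (270,235).

```bash
cat > m1.py <<'E'
from h import *
def plate(d,m,C,box,zr=(0.10,0.116)):
    P=cloud(m,C,d); a,b,c,e=box
    mk=np.zeros(d.shape,np.uint8); mk[b:e,a:c]=((P[b:e,a:c,2]>zr[0])&(P[b:e,a:c,2]<zr[1]))
    v,u=np.nonzero(mk); zz=np.median(P[v,u,2])
    c=max(cv2.findContours(mk,0,cv2.CHAIN_APPROX_NONE)[0],key=cv2.contourArea)
    return zz,(u.min(),u.max(),v.min(),v.max()),cv2.minAreaRect(ray(m,C,c[:,0],zz)[:,:2].astype(np.float32))
E
python3 - <<'E'
from m1 import *
p=cv2.imread('pics/w1.png'); d=np.load('pics/w1.npy'); C=np.load('pics/w1C.npy'); m=ctrl.camera_model('wrist')
print(plate(d,m,C,(240,140,292,215)))
hsv=cv2.cvtColor(p,cv2.COLOR_BGR2HSV)
# rim corners
P=cloud(m,C,d)
mk=((P[...,2]>0.05)&(P[...,2]<0.066)).astype(np.uint8); mk[255:]=0;mk[:140]=0;mk[:,:195]=0;mk[:,340:]=0
v,u=np.nonzero(mk); 
w=ray(m,C,np.c_[u,v],0.058)[:,:2].astype(np.float32); r=cv2.minAreaRect(w); print(r,cv2.boxPoints(r),np.median(P[v,u,2]))
# same plate from top cam
print(plate(np.load('pics/top0.npy'),*T('top'),(238,225,256,240),(0.098,0.116)))
# shelf edge in wrist
for q in [(200,190),(340,190),(300,262),(215,262)]: print(q,P[q[1],q[0]].round(4))
E
python3 - <<'E'
import cv2
p=cv2.imread('pics/w1.png');cv2.imwrite('pics/w1c.png',cv2.resize(p[130:270,180:350],None,fx=4,fy=4,interpolation=cv2.INTER_CUBIC))
E
```

```text
(np.float64(0.10584261652718518), (np.int64(256), np.int64(272), np.int64(161), np.int64(201)), ((0.5278716087341309, 0.16538232564926147), (0.013238600455224514, 0.03337296098470688), 5.111167907714844))
((0.5249766111373901, 0.19746547937393188), (0.11964558809995651, 0.10395967960357666), 5.407440662384033) [[0.4605216  0.24357644]
 [0.47031847 0.14007941]
 [0.58943164 0.15135452]
 [0.5796348  0.25485155]] 0.05679193576069555
(np.float64(0.10628759274369548), (np.int64(240), np.int64(251), np.int64(230), np.int64(235)), ((0.5257017016410828, 0.16655682027339935), (0.030273789539933205, 0.01372003648430109), 89.40072631835938))
(200, 190) [ 0.6007  0.2044 -0.0011]
(340, 190) [0.445  0.1892 0.0011]
(300, 262) [0.4935 0.2216 0.1333]
(215, 262) [0.5603 0.2278 0.1336]
```

View pics/w1c.png

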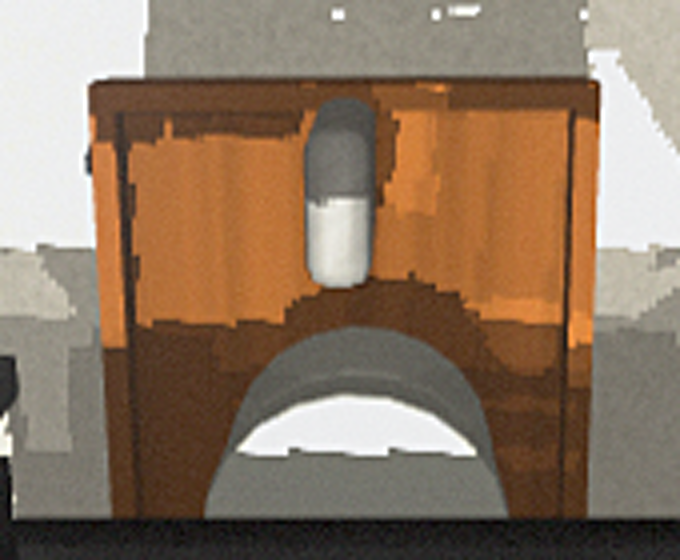

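Plate: 33 x 13 mm, top at 0.106, centre (0.528, 0.1655), yaw 5.2°. Two views and the rim all agree. I'll move over it and then go down.

>>> {"method": "apply_moves", "body": {"motion": [[[0.8, -0.5, -2], 0], [[1.4, -0.8, -5], 0], [[1.4, -0.8, -8.5], 0], [[1.4, -0.8, -11.5], 0], [[1.4, -0.8, -12.5], 0], [[1.4, -0.8, -12.5], 0], [[1.4, -0.8, -12.5], 0]]}}

```text
clock: 2.3
tool_pos: [0.5286, 0.1664, 0.1229]
orientation: [180.0, 0.1, -174.5]
force: [0.1, 0.4, 1.4]
opening: 0.0876
```

>>> {"method": "apply_moves", "body": {"motion": [[[-0.1, -0.1, -1.5], 0], [[-0.1, -0.1, -3], 0], [[-0.1, -0.1, -4.3], 0], [[-0.1, -0.1, -4.9], 0], [[-0.1, -0.1, -4.9], 0], [[-0.1, -0.1, -4.9], 0]]}}

```text
clock: 2.9
tool_pos: [0.5273, 0.1646, 0.0732]
orientation: [180.0, 0.0, -174.6]
force: [0.8, 0.5, 0.4]
opening: 0.0872
```

```bash
python3 - <<'E'
from h import *
o=ctrl.get_obs(); print(o['clock'],o['tool_pos'],o['orientation'],o['force'])
snap('wrist','w2')
E
```

```text
2.9 [0.52734707 0.16463969 0.0732031 ] [ 1.79987814e+02  4.46598564e-02 -1.74607243e+02] [0.82898359 0.47362769 0.39198215]
```

View pics/w2.png

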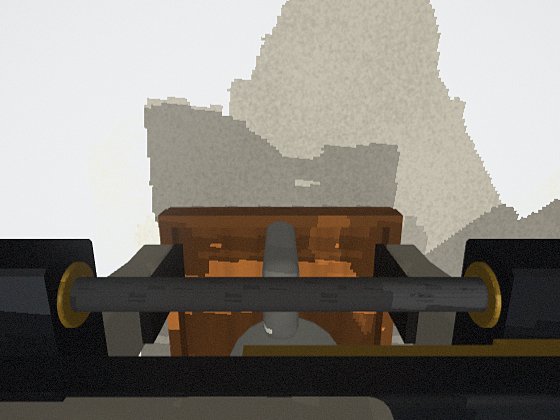

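The plate is centred between the fingers at (281,270). I'll close the gripper.

>>> {"method": "apply_moves", "body": {"motion": [[[0, 0, 0], 0], [[0, 0, 0], 0], [[0, 0, 0], 0], [[0, 0, 0], 0], [[0, 0, 0], 0], [[0, 0, 0], 0], [[0, 0, 0], 0], [[0, 0, 0], 0]], "hand": 0.6}}

```text
clock: 3.75
tool_pos: [0.5269, 0.1644, 0.0725]
orientation: [-180.0, -0.0, -174.6]
force: [0.6, 0.8, 0.1]
opening: 0.0294
```

>>> {"method": "apply_moves", "body": {"motion": [[[0, 0, 0], 0], [[0, 0, 0], 0], [[0, 0, 0], 0], [[0, 0, 0], 0], [[0, 0, 0], 0]]}}

```text
clock: 4.25
tool_pos: [0.5269, 0.1644, 0.0726]
orientation: [-180.0, 0.0, -174.6]
force: [-0.3, 0.3, -0.6]
opening: 0.0138
```

>>> {"method": "apply_moves", "body": {"motion": [[[0, -0.2, 0], 0], [[0.1, -0.6, 0], 0], [[0.1, -1.2, 0], 0], [[0.2, -1.9, 0], 0], [[0.3, -2.7, 0], 0], [[0.3, -3.5, 0], 0], [[0.4, -4.4, 0], 0], [[0.5, -5.3, 0], 0], [[0.6, -6.2, 0], 0], [[0.7, -7.1, 0], 0]]}}

```text
clock: 5.25
tool_pos: [0.5339, 0.0925, 0.0725]
orientation: [-180.0, -0.0, -174.6]
force: [0.5, 0.7, -1.1]
opening: 0.014
```

>>> {"method": "apply_moves", "body": {"motion": [[[0.1, -0.9, 0], 0], [[0.2, -1.8, 0], 0], [[0.3, -2.7, 0], 0], [[0.3, -3.6, 0], 0], [[0.4, -4.5, 0], 0], [[0.5, -5.4, 0], 0], [[0.6, -6.3, 0], 0], [[0.7, -7.1, 0], 0], [[0.8, -7.8, 0], 0], [[0.8, -8.4, 0], 0]]}}

```text
clock: 6.25
tool_pos: [0.542, 0.0087, 0.0725]
orientation: [-180.0, -0.0, -174.6]
force: [0.3, 0.6, -0.4]
opening: 0.0137
```

>>> {"method": "apply_moves", "body": {"motion": [[[0, -0.3, 0], 0], [[0, -0.5, 0], 0], [[0, -0.5, 0], 0], [[0, -0.5, 0], 0]]}}

```text
clock: 6.65
tool_pos: [0.5419, 0.0045, 0.0726]
orientation: [-180.0, 0.0, -174.6]
force: [1.0, 0.8, -1.6]
opening: 0.0141
```

```bash
python3 - <<'E'
from h import *
o=ctrl.get_obs(); print(o['clock'],o['tool_pos'],o['orientation'],o['force'],o['opening'])
for n in('top','side'): p,d=snap(n,n+'3')
p=cv2.imread('pics/side3.png')
cv2.imwrite('pics/side3c.png',cv2.resize(p[130:270,150:330],None,fx=4,fy=4,interpolation=cv2.INTER_CUBIC))
E
```

```text
6.65 [0.54193212 0.00448808 0.0725817 ] [-1.79998920e+02  6.35621695e-03 -1.74609912e+02] [ 0.95842815  0.79717718 -1.59836398] 0.014140772953593362
```

View pics/top3.png

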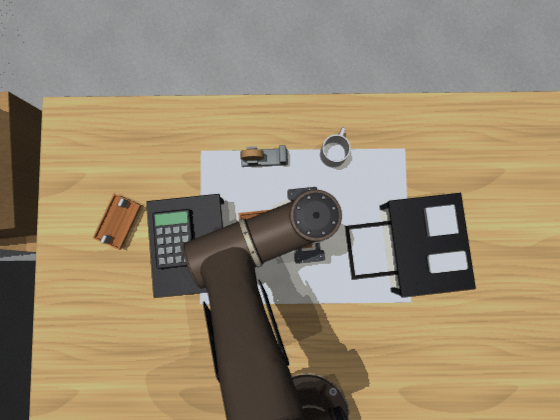

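View pics/side3c.png

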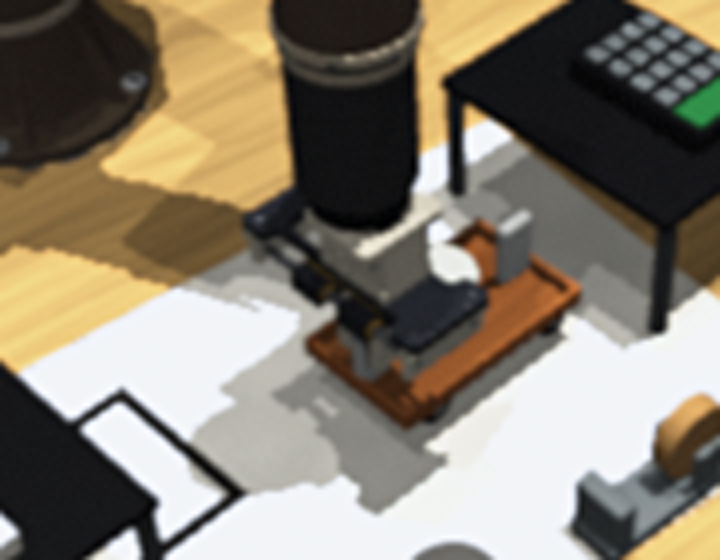

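The caddy is fully clear of shelf_a: its tail is near (575,290) in the crop and the shelf's front leg at (665,300). The jar is upright in the tray, and nothing else has moved. Now I'll release and go over the tail grip.

>>> {"method": "apply_moves", "body": {"motion": [[[0, 0, 0], 0], [[0, 0, 0], 0], [[0, 0, 0], 0], [[0, 0, 0], 0], [[0, 0, 0], 0], [[0, 0, 0], 0], [[0, 0, 0], 0], [[0, 0, 0], 0]], "hand": 8.7}}

```text
clock: 7.55
tool_pos: [0.5419, 0.0043, 0.0725]
orientation: [-180.0, -0.0, -174.6]
force: [0.1, -0.9, 0.6]
opening: 0.0718
```

>>> {"method": "apply_moves", "body": {"motion": [[[0, 0, 1], 0], [[0, 0, 3], 0], [[0, 0, 6], 0], [[0, 0, 10], 0], [[0, 0, 14], 0], [[-0.4, 4, 16.5], 0], [[-0.7, 8, 17], 0], [[-1.1, 12, 17], 0], [[-1.5, 15.5, 17], 0], [[-1.5, 16, 17], 0]]}}

```text
clock: 8.55
tool_pos: [0.5265, 0.1674, 0.2435]
orientation: [180.0, 0.1, -174.5]
force: [-0.2, -0.6, 0.9]
opening: 0.0866
```

>>> {"method": "apply_moves", "body": {"motion": [[[0, 0, 0], 0], [[0, 0, 0], 0]]}}

```text
clock: 8.75
tool_pos: [0.5268, 0.1638, 0.2429]
orientation: [-180.0, 0.0, -174.6]
force: [0.6, -0.4, -1.3]
opening: 0.0868
```

```bash
python3 - <<'E'
from m1 import *
o=ctrl.get_obs(); print(o['clock'],o['tool_pos'],o['orientation'],o['force'],o['opening'])
p,d=snap('wrist','w4'); m,C=T('wrist',o); np.save('pics/w4C.npy',C)
p2,d2=snap('side','side4')
cv2.imwrite('pics/side4c.png',cv2.resize(p2[150:260,180:330],None,fx=5,fy=5,interpolation=cv2.INTER_CUBIC))
E
```

```text
8.75 [0.52681518 0.16382555 0.24287531] [-1.79994356e+02  2.69278502e-03 -1.74617475e+02] [ 0.57085202 -0.42947904 -1.30930505] 0.08681005517405614
```

View pics/w4.png

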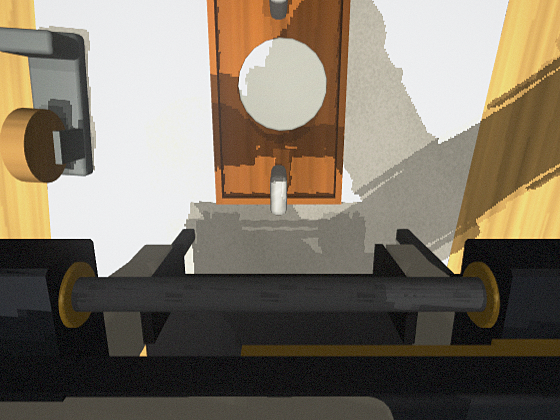

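View pics/side4c.png

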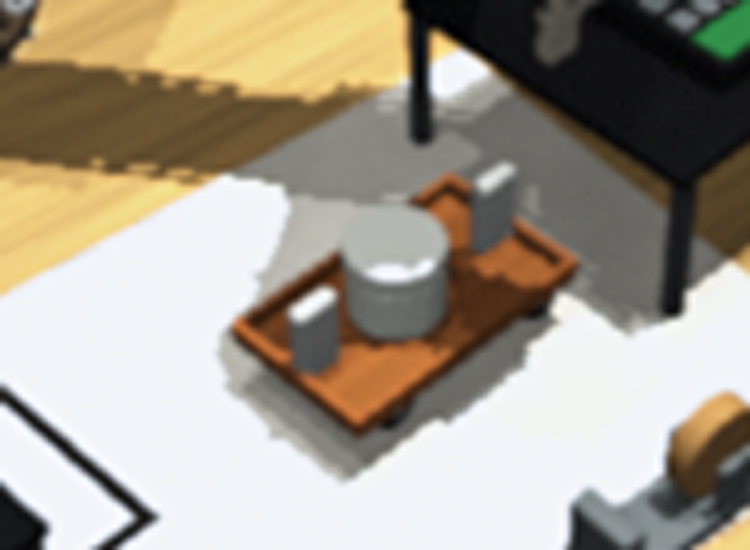

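The caddy stands free with the jar upright. The wrist view shows the tail plate at (278,190) and the tail rim at row 203. In the side view the visible castors, at (395,415) and (540,305), trail behind their posts. I'll measure, then fly over the outline for a close look before gripping.

```bash
python3 - <<'E'
from m1 import *
d=np.load('pics/w4.npy'); C=np.load('pics/w4C.npy'); m=ctrl.camera_model('wrist'); P=cloud(m,C,d)
print('tail',plate(d,m,C,(260,150,300,225)))
mk=((P[...,2]>0.04)&(P[...,2]<0.066)).astype(np.uint8); mk[230:]=0;mk[:,:195]=0;mk[:,370:]=0
v,u=np.nonzero(mk); w=ray(m,C,np.c_[u,v],0.058)[:,:2].astype(np.float32); r=cv2.minAreaRect(w); print(r,cv2.boxPoints(r).tolist())
m2,C2=T('side'); P2=cloud(m2,C2,np.load('pics/side4.npy'))
s=P2[150:260,180:330].reshape(-1,3); s=s[(s[:,2]>.102)&(s[:,2]<.115)&(s[:,1]<.2)]
for lo,hi in((-.03,.04),(.13,.2)):
    q=s[(s[:,1]>lo)&(s[:,1]<hi)]; print('side',q.mean(0),len(q))
E
```

```text
tail (np.float64(0.10594095835303602), (np.int64(270), np.int64(286), np.int64(175), np.int64(214)), ((0.5285843014717102, 0.16473641991615295), (0.01320636086165905, 0.03276185318827629), 5.406589031219482))
((0.5349183082580566, 0.098008893430233), (0.11958294361829758, 0.17562958598136902), 5.4044389724731445) [[0.46712177991867065, 0.1798018366098404], [0.48366349935531616, 0.004952980205416679], [0.6027148365974426, 0.01621595025062561], [0.5861731171607971, 0.19106480479240417]]
side [0.54490211 0.0064208  0.10726348] 43
side [0.52986115 0.16514259 0.10797621] 34
```

>>> {"method": "apply_moves", "body": {"motion": [[[-0.5, -4, 1], 0], [[-1, -8.5, 2], 0], [[-1.5, -13, 3], 0], [[-2, -17.5, 4], 0], [[-2.5, -22, 5], 0], [[-3, -26.5, 6], 0], [[-3.5, -31, 6], 0], [[-4, -34, 6], 0], [[-4, -34, 6], 0], [[-4, -34, 6], 0]]}}

```text
clock: 9.85
tool_pos: [0.4862, -0.177, 0.3026]
orientation: [180.0, -0.0, -174.8]
force: [0.6, -0.1, 0.1]
opening: 0.0867
```

```bash
python3 - <<'E'
from m1 import *
o=ctrl.get_obs(); print(o['clock'],o['tool_pos'],o['orientation'])
p,d=snap('wrist','w5'); m,C=T('wrist',o); np.save('pics/w5C.npy',C)
E
```

```text
9.85 [ 0.48619471 -0.1770457   0.30257384] [ 1.79996639e+02 -4.02928643e-03 -1.74811245e+02]
```

View pics/w5.png

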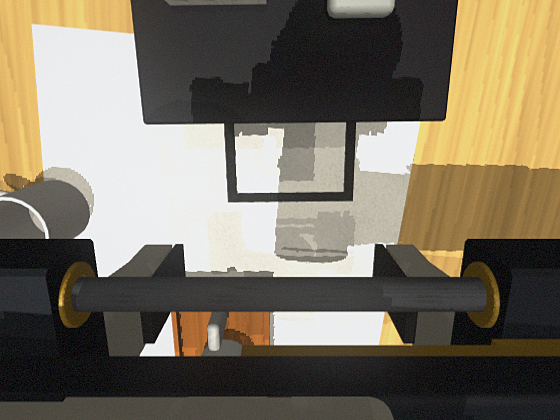

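The outline is fully visible: its near bar runs along row 196 from column 228 to 354, its sides are at columns 231 and 349, and shelf_b's edge is along row 121. I'll fit these.

```bash
python3 - <<'E'
from m1 import *
p=cv2.imread('pics/w5.png'); d=np.load('pics/w5.npy'); C=np.load('pics/w5C.npy'); m=ctrl.camera_model('wrist'); P=cloud(m,C,d)
g=cv2.cvtColor(p,cv2.COLOR_BGR2GRAY)
mk=((g<55)&(np.abs(P[...,2])<0.02)).astype(np.uint8); mk[:128]=0; mk[210:]=0; mk[:,:215]=0; mk[:,365:]=0
mk=cv2.morphologyEx(mk,cv2.MORPH_OPEN,np.ones((3,3)))
v,u=np.nonzero(mk); print(u.min(),u.max(),v.min(),v.max())
W=ray(m,C,np.c_[u,v],0)[:,:2]
def fit(sel):
    q=W[sel].astype(np.float32); l=cv2.fitLine(q,cv2.DIST_HUBER,0,.001,.001).ravel(); return l
L=fit((u<240)&(v<185)); Rr=fit((u>340)&(v<185)); N=fit((v>190)&(u>245)&(u<335))
for n,l in(('L',L),('R',Rr),('N',N)): print(n,l,np.degrees(np.arctan2(l[1],l[0])))
# mid lines: bars centre at y=+-74, x=99
dirx=np.sign(L[1])*L[:2]+np.sign(Rr[1])*Rr[:2]; dirx/=np.linalg.norm(dirx) # toward +y = shelf_b x
print('x_b dir angle',np.degrees(np.arctan2(dirx[1],dirx[0])))
nrm=np.array([-dirx[1],dirx[0]])
print('bar spacing (148)',abs((L[2:]-Rr[2:])@nrm))
mid=(L[2:]+Rr[2:])/2
# intersect centreline with near bar
nb=np.array([-N[1],N[0]]); t=((N[2:]-mid)@nb)/(dirx@nb); X99=mid+t*dirx
o=X99-0.099*dirx; print('near',X99,'origin b',o,'mark_lead',o-0.115*dirx,'mark_tail',o+0.085*dirx,'tail_grip tgt',o+0.065*dirx)
# shelf front edge: top board height points
mk=((P[...,2]>0.125)&(P[...,2]<0.145)).astype(np.uint8); mk[130:]=0
mk=cv2.morphologyEx(mk,cv2.MORPH_OPEN,np.ones((5,5)))
cols=np.arange(160,430); low=np.array([np.nonzero(mk[:,c])[0].max() for c in cols])
E_=ray(m,C,np.c_[cols,low+.5],np.median(P[...,2][mk>0])); l=cv2.fitLine(E_[:,:2].astype(np.float32),cv2.DIST_HUBER,0,.001,.001).ravel()
print('shelf z',np.median(P[...,2][mk>0]),'edge',l,np.degrees(np.arctan2(l[1],l[0])))
r=[np.nonzero(mk[115])[0].min(),np.nonzero(mk[115])[0].max()]; q=ray(m,C,[[r[0],115],[r[1],115]],.137);print(q,q.mean(0))
E
```

```text
229 355 128 200
L [ 0.5518565 -0.8339391  0.5491726 -0.2104783] -56.50553
R [ 0.10430814 -0.99454504  0.40095276 -0.19342877] -84.01269
N [ 0.99791795  0.06449597  0.43901765 -0.13783766] 3.6979134
x_b dir angle 109.74088
bar spacing (148) 0.13375013
near [ 0.4517587 -0.1370142] origin b [ 0.48519766 -0.23019594] mark_lead [ 0.5240409  -0.33843738] mark_tail [ 0.45648748 -0.15019141] tail_grip tgt [ 0.4632428 -0.169016 ]
shelf z 0.1360184600480002 edge [ 0.9949441   0.1004306   0.46246755 -0.23498562] 5.763967
[[ 0.60749235 -0.2279996   0.137     ]
 [ 0.35294654 -0.25113044  0.137     ]] [ 0.48021944 -0.23956502  0.137     ]
```

```bash
python3 - <<'E'
from m1 import *
p=cv2.imread('pics/w5.png'); C=np.load('pics/w5C.npy'); m=ctrl.camera_model('wrist')
g=cv2.cvtColor(p,cv2.COLOR_BGR2GRAY)
for v in (140,165,185): print(v,g[v,222:242].tolist(),g[v,338:360].tolist())
print(g[186:206,290].tolist())
def cen(line,off):
    w=np.clip(line.max()*0+90-line.astype(float),0,None); return off+(w*np.arange(len(w))).sum()/w.sum()
l=np.array([[cen(g[v,222:242],222),v] for v in range(138,188)]); r=np.array([[cen(g[v,340:360],340),v] for v in range(138,188)])
n=np.array([[u,cen(g[188:206,u],188)] for u in range(242,338)])
F={}
for k,a in(('L',l),('R',r),('N',n)):
    q=ray(m,C,a,0)[:,:2].astype(np.float32); F[k]=cv2.fitLine(q,cv2.DIST_HUBER,0,.001,.001).ravel(); f=F[k]
    if k!='N' and f[1]<0: f[:2]*=-1
    print(k,f,np.degrees(np.arctan2(f[1],f[0])))
dx=F['L'][:2]+F['R'][:2]; dx/=np.linalg.norm(dx); nr=np.array([-dx[1],dx[0]])
print('ang',np.degrees(np.arctan2(dx[1],dx[0])),'spacing(.148)',abs((F['L'][2:]-F['R'][2:])@nr))
mid=(F['L'][2:]+F['R'][2:])/2; N=F['N']; nb=np.array([-N[1],N[0]]); X=mid+dx*(((N[2:]-mid)@nb)/(dx@nb))
for nm,s in(('near',.099),('origin',0),('mark_lead',-.115),('mark_tail',.085),('tail_grip',.065)): print(nm,(X+dx*(s-.099)).round(4))
E
```

```text
140 [239, 245, 223, 72, 42, 62, 56, 61, 62, 57, 59, 53, 48, 250, 242, 235, 235, 229, 231, 232] [161, 163, 165, 165, 165, 169, 178, 96, 37, 32, 38, 35, 37, 35, 34, 38, 30, 92, 167, 157, 216, 243]
165 [238, 238, 242, 255, 92, 50, 71, 70, 68, 66, 62, 63, 59, 58, 251, 243, 240, 238, 238, 238] [191, 183, 183, 180, 192, 205, 105, 46, 37, 50, 44, 42, 45, 46, 41, 26, 133, 186, 186, 190, 182, 246]
185 [238, 238, 240, 245, 255, 94, 57, 66, 65, 70, 66, 68, 67, 55, 96, 255, 243, 239, 238, 240] [183, 185, 185, 185, 190, 131, 45, 42, 50, 40, 45, 47, 48, 49, 33, 118, 189, 185, 187, 190, 191, 189]
[186, 187, 194, 188, 192, 197, 163, 35, 54, 55, 53, 48, 50, 47, 40, 114, 192, 194, 192, 189]
L [-0.09352854  0.9956166   0.5474322  -0.17359835] 95.36663
R [-0.09994715  0.99499273  0.40036598 -0.18779948] 95.73613
N [ 0.9955214   0.09453639  0.45808825 -0.13601132] 5.4246364
ang 95.55138 spacing(.148) 0.14775024
near [ 0.4695 -0.1349]
origin [ 0.479  -0.2335]
mark_lead [ 0.4902 -0.3479]
mark_tail [ 0.4708 -0.1489]
tail_grip [ 0.4727 -0.1688]
```

The bar spacing comes out at 147.8 mm, against 148 expected. So the tail grip belongs at (0.4727, -0.1688) and the outline heading is 5.55°, while the caddy's is 5.4°. Next I'll grip the tail plate.

>>> {"method": "apply_moves", "body": {"motion": [[[0.5, 4, 0], 0], [[1, 8.5, 0], 0], [[1.6, 13, 0], 0], [[2.1, 17.5, -1], 0], [[2.7, 22, -3], 0], [[3.2, 26.5, -6], 0], [[3.8, 31, -9], 0], [[4.2, 34.2, -13], 0], [[4.2, 34.2, -17], 0], [[4.2, 34.2, -18], 0]]}}

```text
clock: 10.9
tool_pos: [0.5256, 0.167, 0.1177]
orientation: [-179.8, -0.4, -174.5]
force: [-0.6, -0.8, 0.5]
opening: 0.0874
```

>>> {"method": "apply_moves", "body": {"motion": [[[0, 0, 0], 0], [[0, 0, 0], 0], [[0, 0, 0], 0]]}}

```text
clock: 11.2
tool_pos: [0.5302, 0.1666, 0.1251]
orientation: [179.9, 0.2, -174.6]
force: [-0.4, 0.1, -0.1]
opening: 0.0869
```

>>> {"method": "apply_moves", "body": {"motion": [[[-0.1, -0.1, -1.5], 0], [[-0.1, -0.1, -3], 0], [[-0.1, -0.1, -4.3], 0], [[-0.1, -0.1, -5], 0], [[-0.1, -0.1, -5.1], 0], [[-0.1, -0.1, -5.1], 0]]}}

```text
clock: 11.8
tool_pos: [0.5283, 0.1654, 0.072]
orientation: [180.0, 0.0, -174.6]
force: [-0.5, 0.2, 0.8]
opening: 0.0869
```

>>> {"method": "apply_moves", "body": {"motion": [[[0, -0.1, 0.1], 0], [[0, -0.1, 0.1], 0], [[0, -0.1, 0.1], 0], [[0, -0.1, 0.1], 0], [[0, -0.1, 0.1], 0], [[0, -0.1, 0.1], 0], [[0, -0.1, 0.1], 0], [[0, -0.1, 0.1], 0], [[0, -0.1, 0.1], 0], [[0, -0.1, 0.1], 0]], "hand": 0.6}}

```text
clock: 12.8
tool_pos: [0.5278, 0.1644, 0.0725]
orientation: [-180.0, -0.0, -174.6]
force: [0.7, 1.4, -0.4]
opening: 0.0137
```

>>> {"method": "apply_moves", "body": {"motion": [[[0, 0, 0], 0], [[0, 0, 0], 0], [[0, 0, 0], 0], [[0, 0, 0], 0]]}}

```text
clock: 13.2
tool_pos: [0.5278, 0.1644, 0.0725]
orientation: [-180.0, -0.0, -174.6]
force: [-0.1, 0.4, -0.3]
opening: 0.0135
```

>>> {"method": "apply_moves", "body": {"motion": [[[0, -0.2, 0], 0], [[-0.1, -0.6, 0], 0], [[-0.2, -1.2, 0], 0], [[-0.3, -2.0, 0], 0], [[-0.6, -2.9, 0], 0], [[-0.9, -3.8, 0], 0], [[-1.4, -4.8, 0], 0], [[-1.9, -5.8, 0], 0], [[-2.5, -6.8, 0], 0.1], [[-3.1, -7.8, 0], 0.1]]}}

```text
clock: 14.2
tool_pos: [0.4962, 0.0854, 0.0726]
orientation: [-180.0, -0.0, -174.5]
force: [0.6, -0.8, -1.2]
opening: 0.0135
```

>>> {"method": "apply_moves", "body": {"motion": [[[-0.6, -1, 0], 0], [[-1.2, -2, 0], 0], [[-1.7, -3, 0], 0], [[-2.2, -4, 0], 0], [[-2.7, -5, 0], 0], [[-3.1, -6, 0], 0], [[-3.4, -7, 0], 0], [[-3.7, -7.9, 0], 0], [[-3.8, -8.7, 0], 0], [[-3.9, -9.4, 0], 0]]}}

```text
clock: 15.2
tool_pos: [0.4578, -0.0083, 0.0725]
orientation: [180.0, -0.0, -174.5]
force: [-0.4, 0.8, -1.4]
opening: 0.0136
```

>>> {"method": "apply_moves", "body": {"motion": [[[0, -0.5, 0], 0], [[0, -0.8, 0], 0], [[0, -1.0, 0], 0], [[0, -1.0, 0], 0]]}}

```text
clock: 15.6
tool_pos: [0.4579, -0.0178, 0.0725]
orientation: [-180.0, -0.0, -174.5]
force: [0.7, -0.5, -1.5]
opening: 0.0139
```

```bash
python3 - <<'E'
from m1 import *
o=ctrl.get_obs(); print(o['clock'],o['tool_pos'],o['orientation'],o['force'],o['opening'])
p,d=snap('wrist','w6'); m,C=T('wrist',o); np.save('pics/w6C.npy',C)
p2,d2=snap('side','side6')
cv2.imwrite('pics/side6c.png',cv2.resize(p2[150:310,80:290],None,fx=3.5,fy=3.5,interpolation=cv2.INTER_CUBIC))
E
```

```text
15.6 [ 0.45794803 -0.01777514  0.07252368] [-1.79993572e+02 -7.54724361e-03 -1.74529076e+02] [ 0.70566158 -0.52432613 -1.53180992] 0.013854609024632994
```

View pics/w6.png

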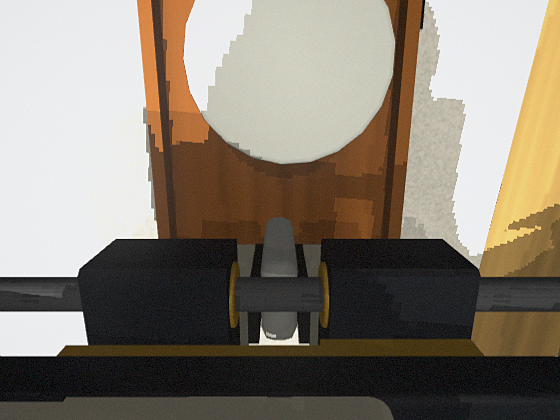

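View pics/side6c.png

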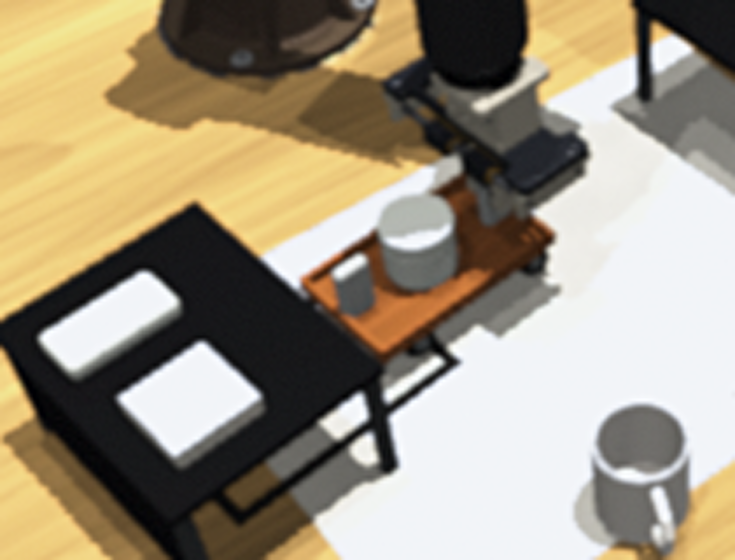

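The jar is upright, the caddy is gripped at its tail, and it's heading into shelf_b. I'll check its heading and offset in the hand before the straight push.

```bash
python3 - <<'E'
from m1 import *
d=np.load('pics/w6.npy'); C=np.load('pics/w6C.npy'); m=ctrl.camera_model('wrist'); P=cloud(m,C,d)
mk=((P[...,2]>0.05)&(P[...,2]<0.064)); 
pts={'l':[],'r':[]}
for v in range(20,235,4):
    x=np.nonzero(mk[v,100:450])[0]+100
    if len(x): pts['l'].append([x.min()-.5,v]); pts['r'].append([x.max()+.5,v])
f={}
for k in pts:
    q=ray(m,C,np.array(pts[k]),.058)[:,:2].astype(np.float32); f[k]=cv2.fitLine(q,cv2.DIST_HUBER,0,.001,.001).ravel()
    if f[k][1]<0:f[k][:2]*=-1
    print(k,f[k],np.degrees(np.arctan2(f[k][1],f[k][0])))
dx=f['l'][:2]+f['r'][:2];dx/=np.linalg.norm(dx); n=np.array([-dx[1],dx[0]])
print('w',abs((f['l'][2:]-f['r'][2:])@n),np.degrees(np.arctan2(dx[1],dx[0])))
mid=(f['l'][2:]+f['r'][2:])/2
b=np.radians(95.55); nb=np.array([-np.sin(b),np.cos(b)])
print('centreline at tool y', mid+dx*((-0.0178-mid[1])/dx[1]),'lateral offset from outline axis (mm, along +y_b)',1e3*(mid-np.array([.479,-.2335]))@nb)
E
```

```text
l [-0.09322019  0.9956455   0.524061   -0.07178403] 95.34889
r [-0.0936833   0.9956021   0.40542385 -0.08315864] 95.37554
w 0.11918097 95.36221
centreline at tool y [ 0.45914152 -0.0178    ] lateral offset from outline axis (mm, along +y_b) -0.89947171809351
```

>>> {"method": "apply_moves", "body": {"motion": [[[0, -0.2, 0], 0.1], [[0.1, -0.6, 0], 0.2], [[0.1, -1.2, 0], 0.2], [[0.2, -2.0, 0], 0.2], [[0.3, -2.9, 0], 0.2], [[0.4, -3.8, 0], 0.2], [[0.4, -4.7, 0], 0.2], [[0.5, -5.6, 0], 0.2], [[0.6, -6.5, 0], 0.2], [[0.7, -7.4, 0], 0.2]]}}

```text
clock: 16.7
tool_pos: [0.4649, -0.0925, 0.0726]
orientation: [-180.0, -0.0, -174.3]
force: [-0.5, 2.2, -0.5]
opening: 0.0139
```

>>> {"method": "apply_moves", "body": {"motion": [[[0.1, -0.9, 0], 0], [[0.2, -1.8, 0], 0], [[0.3, -2.7, 0], 0], [[0.3, -3.6, 0], 0], [[0.4, -4.5, 0], 0], [[0.5, -5.3, 0], 0], [[0.6, -6.1, 0], 0], [[0.7, -6.8, 0], 0], [[0.7, -7.3, 0], 0], [[0.7, -7.6, 0], 0]]}}

```text
clock: 17.7
tool_pos: [0.472, -0.1681, 0.0726]
orientation: [-180.0, 0.0, -174.3]
force: [0.0, 0.1, -1.5]
opening: 0.0142
```

>>> {"method": "apply_moves", "body": {"motion": [[[0, -0.1, 0], 0], [[0, -0.1, 0], 0], [[0, -0.1, 0], 0]]}}

```text
clock: 18.0
tool_pos: [0.4719, -0.1685, 0.0725]
orientation: [-180.0, 0.0, -174.3]
force: [0.4, -0.5, -1.7]
opening: 0.0138
```

```bash
python3 - <<'E'
from m1 import *
o=ctrl.get_obs(); print(o['clock'],o['tool_pos'],o['orientation'],o['force'],o['opening'])
p,d=snap('wrist','w7'); m,C=T('wrist',o); np.save('pics/w7C.npy',C)
p2,d2=snap('side','side7')
cv2.imwrite('pics/side7c.png',cv2.resize(p2[150:310,60:270],None,fx=3.5,fy=3.5,interpolation=cv2.INTER_CUBIC))
E
```

```text
18.0 [ 0.47187538 -0.1684861   0.0725441 ] [-1.79999177e+02  9.15681877e-04 -1.74308585e+02] [ 0.38188912 -0.48422444 -1.67284929] 0.013815714492859258
```

View pics/side7c.png

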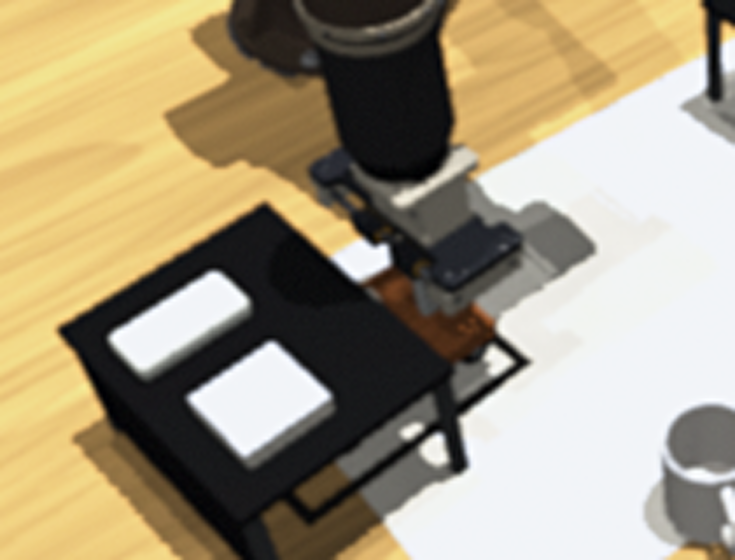

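View pics/w7.png

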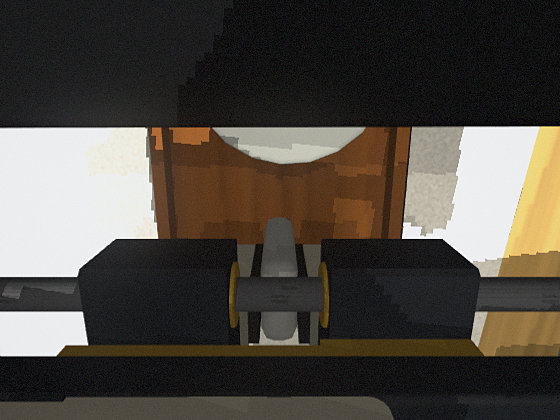

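The caddy is under shelf_b within the outline. I'll release it and rise to look.

>>> {"method": "apply_moves", "body": {"motion": [[[0, 0, 0], 0], [[0, 0, 0], 0], [[0, 0, 0], 0], [[0, 0, 0], 0], [[0, 0, 0], 0], [[0, 0, 0], 0], [[0, 0, 0], 0], [[0, 0, 0], 0], [[0, 0, 0], 0]], "hand": 8.7}}

```text
clock: 19.0
tool_pos: [0.4719, -0.1686, 0.0725]
orientation: [180.0, -0.0, -174.3]
force: [0.4, 0.5, 0.2]
opening: 0.0802
```

>>> {"method": "apply_moves", "body": {"motion": [[[0, 0, 1], 0], [[0, 0, 3], 0], [[0, 0, 6], 0], [[0, 0, 10], 0], [[0, 0, 14], 0], [[0, 0, 18], 0], [[0, 0, 20], 0], [[0, 0, 20], 0], [[0, 0, 20], 0], [[0, 0, 20], 0]]}}

```text
clock: 20.0
tool_pos: [0.4712, -0.1685, 0.2719]
orientation: [180.0, -0.1, -174.3]
force: [-0.4, -0.2, 0.1]
opening: 0.0869
```

```bash
python3 - <<'E'
from m1 import *
o=ctrl.get_obs(); print(o['clock'],o['tool_pos'],o['orientation'],o['force'],o['opening'])
p,d=snap('wrist','w8'); m,C=T('wrist',o); np.save('pics/w8C.npy',C)
p2,d2=snap('side','side8')
cv2.imwrite('pics/side8c.png',cv2.resize(p2[150:310,60:270],None,fx=3.5,fy=3.5,interpolation=cv2.INTER_CUBIC))
E
```

```text
20.0 [ 0.47120252 -0.16852639  0.27185172] [ 1.79976506e+02 -7.66596361e-02 -1.74328288e+02] [-0.41631744 -0.15385538  0.08348925] 0.08686012214170062
```

View pics/w8.png

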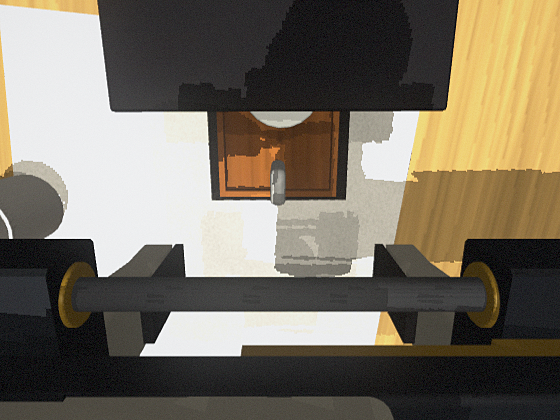

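View pics/side8c.png

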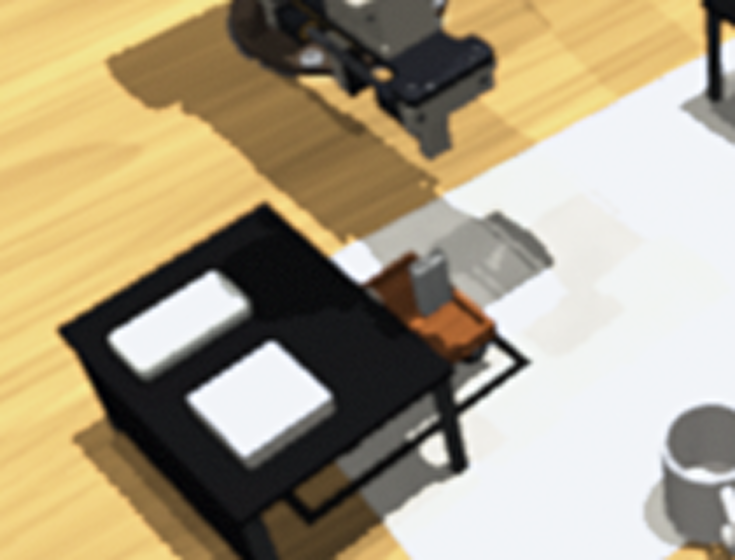

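Now to measure the pose it came to rest in against the outline.

```bash
python3 - <<'E'
from m1 import *
p=cv2.imread('pics/w8.png'); d=np.load('pics/w8.npy'); C=np.load('pics/w8C.npy'); m=ctrl.camera_model('wrist'); P=cloud(m,C,d)
r=plate(d,m,C,(260,145,300,215)); print('tail plate',r[0],r[2])
mk=((P[...,2]>0.05)&(P[...,2]<0.064)); pl=[];pr=[]
for v in range(118,192,3):
    x=np.nonzero(mk[v,195:365])[0]+195
    if len(x)>2: pl.append([x.min()-.5,v]); pr.append([x.max()+.5,v])
F=[]
for q in(pl,pr):
    f=cv2.fitLine(ray(m,C,np.array(q),.058)[:,:2].astype(np.float32),cv2.DIST_HUBER,0,.001,.001).ravel()
    if f[1]<0:f[:2]*=-1
    F.append(f); print(f,np.degrees(np.arctan2(f[1],f[0])))
# tape outer edges, same view
g=cv2.cvtColor(p,cv2.COLOR_BGR2GRAY).astype(int)
to=[];tr=[]
for v in range(120,190,4):
    to.append([195+np.argmax(g[v,195:235]<100)-.5,v]); tr.append([365-np.argmax(g[v,365:330:-1]<75)+.5,v])
G=[]
for q in(to,tr):
    f=cv2.fitLine(ray(m,C,np.array(q),0)[:,:2].astype(np.float32),cv2.DIST_HUBER,0,.001,.001).ravel()
    if f[1]<0:f[:2]*=-1
    G.append(f); print('tape',f,np.degrees(np.arctan2(f[1],f[0])))
dx=G[0][:2]+G[1][:2];dx/=np.linalg.norm(dx);n=np.array([-dx[1],dx[0]])
print('tape outer width(.160)',(G[1][2:]-G[0][2:])@n,'caddy w',(F[1][2:]-F[0][2:])@n,'lateral off',((F[0]+F[1])[2:]/2-(G[0]+G[1])[2:]/2)@n)
nu=[]
for u in list(range(225,262,4))+list(range(292,340,4)):
    c=g[185:215,u]; k=np.nonzero(c<75)[0]; 
    if len(k): nu.append([u,185+k.max()+.5])
q=ray(m,C,np.array(nu),0)[:,:2].astype(np.float32); f=cv2.fitLine(q,cv2.DIST_HUBER,0,.001,.001).ravel(); print('near outer',f,np.degrees(np.arctan2(f[1],f[0])))
c=np.array(r[2][0]); print('plate ahead of near outer edge (.105-.065=.040):',(f[2:]-c)@dx+ (c-f[2:])@f[:2]*0)
ob=np.array([.479,-.2335]); b=np.radians(95.55); e=np.array([np.cos(b),np.sin(b)]); nb=np.array([-e[1],e[0]]); print('plate in shelf_b from 1st measure (65,0):',1e3*(c-ob)@e,1e3*(c-ob)@nb)
# rim tail edge
v,u=np.nonzero(mk[150:210,225:335]); w=ray(m,C,np.c_[u+225,v+150],.058)[:,:2]; s=(w-ob)@e*1e3; print('rim tail x_b(85):',np.percentile(s,99.5))
h,hC=T('top'); a,_=snap('top','top9')
E
```

```text
tail plate 0.10581981812856606 ((0.473211407661438, -0.16775277256965637), (0.013511491008102894, 0.033762216567993164), 5.321603775024414)
[-0.09725559  0.99525946  0.53458035 -0.1779238 ] 95.581154
[-0.09391023  0.9955807   0.4163547  -0.19780792] 95.3886
tape [-0.10009257  0.99497813  0.5536472  -0.17487088] 95.7445
tape [-0.10784231  0.994168    0.39498955 -0.1932452 ] 96.19095
tape outer width(.160) 0.15970819 caddy w 0.11965227 lateral off -0.0007469988
near outer [ 0.9957313   0.09229951  0.4539895  -0.13113393] 5.2959104
plate ahead of near outer edge (.105-.065=.040): 0.038418859655481086
plate in shelf_b from 1st measure (65,0): 65.99885616225207 -0.5972447687104488
rim tail x_b(85): 86.46818521620116
```

View pics/top9.png

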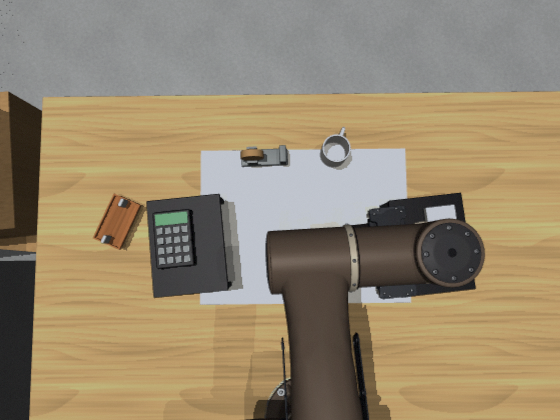

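Everything is within about 1.5 mm and 0.3° of the target. The tape holder (263,157) and mug (336,150) are where they were at the start, and the gripper is clear, so I'm handing in.

```bash
python3 - <<'E'
from m1 import *
d=np.load('pics/w8.npy'); P=cloud(ctrl.camera_model('wrist'),np.load('pics/w8C.npy'),d); print('jar top z',P[116,275:290,2].round(3))
print(ctrl.close_job())
E
```

```text
jar top z [0.104 0.104 0.105 0.104 0.106 0.103 0.104 0.104 0.105 0.105 0.105 0.104
 0.104 0.105 0.104]
the job is handed in; nothing more can be done
None
```

The caddy is parked under shelf_b, squarely within the tape outline, and I handed the job in at about 20 s. `close_job` gives no verdict.

**What I did**
- I drew the caddy about 16 cm straight out of shelf_a by its lead grip and let go.
- I took the tail grip and rolled the caddy across with the same end leading, shifting it about 9 cm sideways to line up with shelf_b.
- I pushed it the last 15 cm straight in, released it and rose clear. It was never lifted.

**Last checks**

| Check | Result |
|---|---|
| Along the outline | 1 to 1.6 mm short of the mark (8 mm allowed) |
| Sideways | 0.6 to 0.7 mm off centre (8 mm allowed) |
| Heading, against the first outline fit | about 0.1 to 0.2° off |
| Heading, against the last view's tape fit | about 0.5° off; the two tape sides there differed by 0.4° |
| Jar | upright; top at 0.104 to 0.105 m, against 0.106 m expected |
| Tape holder and mug | at the same pixels in the top view as at the start |
| Wrist force readings | under about 2.5 N at every reading |

**Not confirmed:** I could not measure the castor angles directly. After the pull, the two castors I could see trailed behind their posts. At the end, I infer straight trail from the 15 cm straight run, which is longer than the 50 to 70 mm they need.

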